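Hold a corner square in a shadow-box frame while the glue grabs

ROBOT

A 6-joint arm with a two-finger parallel gripper is mounted at the origin on the work surface. World frame = base frame: x ahead of the robot, y to its left, z up, the work surface at z = 0. Lengths are in m, angles in rad, forces in N, time in s.
With the tool pointing down it reaches from about 0.275 to 0.825 m from the base axis. Payload 4.9 kg.
Tool frame: the origin (TCP) lies midway between the tips of the shut fingers; the grasp point (between the pads) lies 19 mm behind it (grip_point_offset is the distance from the TCP to the grasp point, in m); z points along the fingers, y is the line along which they close (so a half turn about z gives the same grasp; the last joint's range is limited). The gripper opens to 85 mm and grips with 20 to 120 N. Pads are 22 mm wide; open, the fingers measure 114 mm over their backs; the gripper's body (76 mm by 85 mm) begins 54 mm behind the grasp point. The pads swing forward as they close: fully open they stand 13 mm farther back than shut.
Start: joints at [1.08, 0.326, -0.193, 1.052, 0, 1.437], TCP at [0.192, 0.515, 0.205] pointing down, gripper open.
Joint ranges: [-2.65, 2.65], [-0.97, 1.79], [-1.3, 1.35], [-1.93, 2.1], [-1.47, 1.37], [-3.14, 3.14]. Speed limits (rad/s): [2.57, 2.57, 3.14, 3.14, 3.14, 3.14].

INTERFACE

Orientations are given as a rotation vector (axis times angle).
In Python, from cell import * gives the robot as it stands. Calls block until the motion is done:
- movep(position, orientation): joint-space move of the TCP to a pose.
- move_l(position, velocity=0.15, rot=None, until_force=None): straight line of the TCP; rot=None keeps the orientation; velocity is the mean speed in m/s. With until_force (N) it stops when the force on the tool has changed by that much, and returns True; else False.
- set_joints(angles): joint-space move.
- let_go() and grab(newtons=None): open the fingers fully, or close them until they stop; newtons is the grip in N (None keeps the last).
- sleep(seconds).
- ik(position, orientation): joint angles nearest the present ones, or None.
- get_state(): the state.
- grab_frame(name): name is "scene" or "side" or "wrist"; returns a dict with "img" (400x640x3 uint8, red, green, blue), "fx", "fy", "cx", "cy" (pixels), "cam_to_world" (4x4, takes a point from camera to world coordinates); the wrist camera has in their place "T_tool_cam" (4x4, takes a point from camera to tool coordinates, whose origin is the TCP and whose axes are the flange's). Camera axes: x right, y down, z forward; pixel columns grow to the right and rows downward; lengths in m; the calibration is good to about 2 mm. A picture is of the moment at which its call begins: read the wrist's pose just before it. There is no depth.
A pose or a line that the arm cannot do raises MotionError and nothing moves.
- sign_off(): hands the job in; it is judged then, once.
Trained networks look in the newest picture that a camera, given by its name, has taken for a name from the list of things; names that differ only in an ending like _2 or _b are one class to them, and where a whole thing is asked for, a point or a joint stands for the part that bears it (a point fixed in the world has none). Each returns a list of dicts, best first, with "score" (0 to 1); they miss things now and then, are a little off and sometimes report something else, mostly with a low value. They report only what shows in the picture. A call takes as long as a camera call. They do not tell look-alikes from the thing itself.
- spot_in(camera, name): "centre" ([column, row] in pixels, amid what is visible of it).
- silhouettes(camera, name): "mask" (400x640 bool, what is visible of it) and "centre" ([column, row] in pixels, amid what is visible of it).
- tip_of(camera, name): "centre" ([column, row] in pixels: a listed point, or the origin of a listed thing).
The state is a dict: "clock": time; "q": joint angles; "joint_velocities": joint speeds; "tau": joint torques, N m; "position": TCP position; "eef_rot": TCP orientation; "contact_force": force on the tool from outside, world axes, zero at the start; "wrist_torque": the same for the moment, N m; "finger_gap": opening from 0.0 (shut) to 1.0 (fully open); "grasp_force": force on a finger pad.
Only numpy, scipy, OpenCV 4.12 (cv2) and the standard library are available. Lean on these libraries where they do the work, as an engineer would, in place of code of your own. Each camera call takes 0.05 s, during which the arm holds its last target. There are 200 camera calls.

TASK

The corner of the wooden shadow-box frame has just been glued. Pick up the L-shaped metal corner square by its upright wooden handle, set it flat on the narrow ledge inside the frame's corner, and press it into the corner until both of its outer faces lie flush against the two rails. Finish while still gripping the square and pressing it firmly against both rails (do not let go), and leave the dish, spool, jar and bottle where they stand.

Things in the scene. Friction and masses are not known exactly. Their poses are not given: they have to be found in the camera images.
- square_grip (a point): Grasp point of the corner square: on the centre line of its upright light wooden handle, 42 mm above the square's underside. The handle is a flat bar 16 mm thick, 50 mm long, its top 20 mm above this point, at 45 degrees to both legs: its length runs along (-1, 1, 0) and its thickness along (1, 1, 0) of these axes (those of square). The legs' tops lie 28 mm below this point.
- square: Corner square, loose, about 0.26 kg: flat dark grey anodised aluminium L, 14 mm thick, two equal legs 110 mm long (from the outer corner) and 24 mm wide, a 10 mm thick gusset across the inside carrying the handle. Origin on the underside below the handle. z up; one leg runs along +x, one along +y; the outer faces look to -y and -x, at -45 mm; leg ends at +65 mm.
- square_heel (a point): Point on the square's underside where its two outer faces would meet (the real corner is cut back 8 mm); at (-45, -45, -42) mm from square_grip, same axes.
- frame_corner (a point): Inner corner of the shadow-box frame: where the rails' inner faces meet, at the height of the ledge's top (23 mm above the table). z up; the inner faces run along +x and +y from here, the open inside is towards +x, +y. Ledge 20 mm wide along both rails, rail tops 26 mm above this point. Fixed and rigid. Square home: square_heel is at this point and the x, y axes of both agree.
- rail_x: Frame rail along the frame's x (inner face looks to +y), medium wood, 200 x 18 x 40 mm, standing on the 200 x 200 x 9 mm plywood gluing board that is fixed to the table (board top 14 mm below the ledge's top). Its origin is the centre of the board's underside: (80, 80, -23) mm from frame_corner, same axes.
- rail_y: Frame rail along the frame's y (inner face looks to +x), medium wood, 180 x 18 x 40 mm. Origin and axes as for rail_x.
- dish: Bystander: glass bowl, 90 mm across, 35 mm high; origin at the centre of its underside.
- spool: Bystander: wooden ring spool, 64 mm across, 28 mm high; origin at the centre of its underside.
- jar: Bystander: amber jar, 70 mm across, 80 mm high; origin at the centre of its underside.
- bottle: Bystander: green glass bottle, 60 mm across, 160 mm high; origin at the centre of its underside.
Not all that is in view belongs to the job. There is more than one size of the square; the job needs the middle-sized.

How it is judged:
By the outcome, as a careful person would: the job done as asked, in the order asked, and still so for the second after the job is handed in, while the arm keeps its last pose, push and grip.
It also fails if it takes over 56 s, if anything falls off the work surface, if the arm or the gripper's body presses on something with over 40 N, if the wrist force passes 120 N, or if a joint passes its speed limit or range.

## Working session

There is one attempt and no reset: what is moved stays moved. The work goes in short steps, each a Python script; the robot and the scene stay as the last script left them, time stands still between calls to the robot, and variables do not carry over. Pictures are saved under pics/ and viewed, at most 10 in all, crops included, and the job is handed in when it is done.

```bash
mkdir -p pics; cat > h.py <<'E'
from cell import *
import numpy as np, cv2
from scipy.spatial.transform import Rotation as R
def shot(cam,fn=None):
    s=get_state(); f=grab_frame(cam)
    if 'cam_to_world' in f: T=np.array(f['cam_to_world'])
    else:
        W=np.eye(4);W[:3,:3]=R.from_rotvec(s['eef_rot']).as_matrix();W[:3,3]=s['position'];T=W@np.array(f['T_tool_cam'])
    f['T']=T
    if fn: cv2.imwrite('pics/'+fn,f['img'][:,:,::-1])
    return f
def toz(f,px,z):
    d=f['T'][:3,:3]@np.array([(px[0]-f['cx'])/f['fx'],(px[1]-f['cy'])/f['fy'],1]);o=f['T'][:3,3]
    return o+d*(z-o[2])/d[2]
def proj(f,P):
    p=(np.c_[np.atleast_2d(P),np.ones(len(np.atleast_2d(P)))]@np.linalg.inv(f['T']).T)
    return np.c_[f['fx']*p[:,0]/p[:,2]+f['cx'],f['fy']*p[:,1]/p[:,2]+f['cy']]
E
python3 - <<'E'
from h import *
np.set_printoptions(precision=3,suppress=True)
s=get_state();print(s['position'],s['eef_rot'],s['clock'])
for c in ['scene','side']:
    f=shot(c,c+'1.png');print(c,f['T'])
    for n,z in [('square_grip',.042),('square_heel',0),('frame_corner',.023)]:
        for d in tip_of(c,n): print(n,d['score'],np.array(d['centre']),toz(f,d['centre'],z))
    for n in ['dish','spool','jar','bottle','rail_x']:
        for d in tip_of(c,n)[:2]: print(n,d['score'],np.array(d['centre']),toz(f,d['centre'],0))
E
```

```text
[0.192 0.515 0.204] [-0.557 -3.091  0.003] 0.0
scene [[-0.749  0.402 -0.527  1.142]
 [ 0.662  0.441 -0.606  0.642]
 [-0.011 -0.803 -0.596  0.717]
 [ 0.     0.     0.     1.   ]]
square_grip 0.79 [336.5 271.9] [0.71  0.214 0.042]
square_grip 0.66 [477.7 230.6] [0.336 0.359 0.042]
square_grip 0.59 [386.9 254.4] [0.579 0.256 0.042]
square_grip 0.32 [330.2 187.6] [ 0.488 -0.043  0.042]
square_heel 0.91 [451.3 224.6] [0.318 0.278 0.   ]
square_heel 0.86 [407.1 261.5] [0.525 0.282 0.   ]
square_heel 0.82 [360.8 288.3] [0.676 0.262 0.   ]
frame_corner 0.78 [331.4 188.4] [ 0.47  -0.057  0.023]
frame_corner 0.28 [356.7 196.6] [0.443 0.026 0.023]
dish 0.74 [256.8 242.8] [ 0.771 -0.032  0.   ]
spool 0.88 [358.5 196.4] [0.415 0.008 0.   ]
jar 0.76 [464.1 325. ] [0.584 0.479 0.   ]
bottle 0.92 [211.8 162.5] [ 0.655 -0.485  0.   ]
rail_x 0.79 [301.5 183. ] [ 0.5   -0.169  0.   ]
side [[ 0.911 -0.232  0.342  0.126]
 [-0.412 -0.467  0.782 -1.014]
 [-0.021 -0.853 -0.521  0.728]
 [ 0.     0.     0.     1.   ]]
square_grip 0.83 [212.4 168.5] [0.341 0.39  0.042]
square_grip 0.67 [291.8 173.6] [0.565 0.236 0.042]
square_grip 0.65 [331.3 174.5] [0.677 0.173 0.042]
square_grip 0.49 [272.  157.3] [0.548 0.382 0.042]
square_heel 0.72 [216.2 195.6] [0.322 0.28  0.   ]
square_heel 0.68 [277.3 181.1] [0.529 0.284 0.   ]
square_heel 0.6 [319.7 178. ] [0.665 0.24  0.   ]
frame_corner 0.82 [298.8 235.7] [ 0.466 -0.072  0.023]
dish 0.86 [390.2 206.9] [ 0.78  -0.023  0.   ]
spool 0.75 [274.8 234.6] [ 0.419 -0.007  0.   ]
jar 0.91 [273.4 158.7] [0.574 0.454 0.   ]
bottle 0.86 [453.7 330.4] [ 0.641 -0.501  0.   ]
```

View pics/scene1.png

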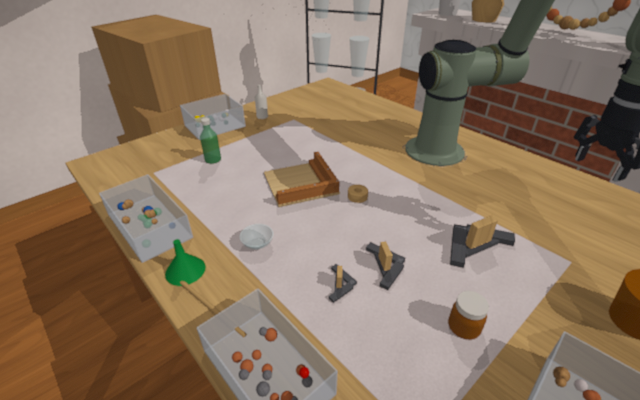

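View pics/side1.png

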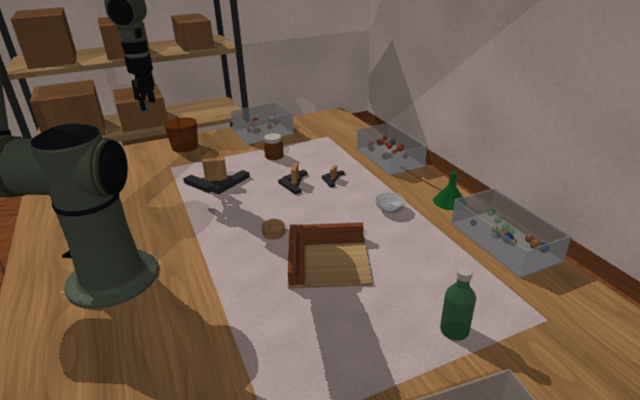

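The scene view shows three look-alike squares: large at (478,231), middle at (387,254) and small at (337,272). The middle one fits. The frame corner is at about (331,188), with the spool beside it at (358,196). In the side view the middle one is at (292,174) and the corner at (299,236). Next I'll look from the wrist camera.

```bash
cat >> h.py <<'E'
def down(yaw): # tool y axis at angle yaw, z down
    y=np.array([np.cos(yaw),np.sin(yaw),0]);z=np.array([0,0,-1.]);x=np.cross(y,z)
    return R.from_matrix(np.c_[x,y,z]).as_rotvec()
np.set_printoptions(precision=4,suppress=True)
E
python3 - <<'E'
from h import *
for a in (-39,141):
    for p in ([.572,.246,.1],[.51,-.11,.1]):
        for da in (-30,0,30):print(a,da,ik(p,down(np.radians(a+da))))
def look(p,yaw,fn,names):
    movep(p,down(yaw)); f=shot('wrist',fn)
    print(fn,np.array(f['T_tool_cam']) if fn=='w1.png' else '',get_state()['clock'])
    for n,z in names:
        for d in tip_of('wrist',n): print(n,d['score'],np.array(d['centre']),toz(f,d['centre'],z))
y=np.radians(141)
look([.53,.25,.27],y,'w1.png',[('square_grip',.042),('square_heel',0),('square',0)])
look([.49,-.1,.27],y,'w2.png',[('frame_corner',.023),('rail_x',0),('rail_y',0),('spool',0)])
E
```

```text
-39 -30 [ 0.2877  0.5406 -0.1378  0.8924  0.      3.0628]
-39 0 [ 0.2877  0.5406 -0.1378  0.8924  0.      2.5392]
-39 30 [ 0.2877  0.5406 -0.1378  0.8924  0.      2.0156]
-39 -30 [-0.354   0.3718 -0.4182  0.7808  0.      2.4211]
-39 0 [-0.354   0.3718 -0.4182  0.7808  0.      1.8975]
-39 30 [-0.354   0.3718 -0.4182  0.7808  0.      1.3739]
141 -30 [ 0.2877  0.5406 -0.1378  0.8924  0.     -0.0788]
141 0 [ 0.2877  0.5406 -0.1378  0.8924  0.     -0.6024]
141 30 [ 0.2877  0.5406 -0.1378  0.8924  0.     -1.126 ]
141 -30 [-0.354   0.3718 -0.4182  0.7808  0.     -0.7205]
141 0 [-0.354   0.3718 -0.4182  0.7808  0.     -1.2441]
141 30 [-0.354   0.3718 -0.4182  0.7808  0.     -1.7677]
w1.png [[ 0.     -0.9582 -0.286   0.0728]
 [ 1.     -0.0001  0.0004  0.0002]
 [-0.0005 -0.286   0.9582 -0.1698]
 [ 0.      0.      0.      1.    ]] 2.7
square_grip 0.83 [479.8 160.2] [0.341  0.3817 0.042 ]
square_grip 0.69 [294.1 194.3] [0.5814 0.2525 0.042 ]
square_grip 0.69 [220.2 224. ] [0.7004 0.2169 0.042 ]
square_heel 0.93 [443.  99.] [0.323  0.2865 0.    ]
square_heel 0.76 [337.9 182.7] [0.5237 0.2886 0.    ]
square_heel 0.64 [257.2 223.5] [0.6738 0.2582 0.    ]
square 0.78 [228.1 214.8] [0.7012 0.2159 0.    ]
square 0.61 [460.7 152.7] [0.3435 0.3722 0.    ]
square 0.58 [300.2 183.7] [0.5724 0.2513 0.    ]
w2.png  4.225
frame_corner 0.89 [349.5 171.4] [ 0.458  -0.0688  0.023 ]
spool 0.87 [397.2 188.8] [0.4154 0.008  0.    ]
```

View pics/w1.png

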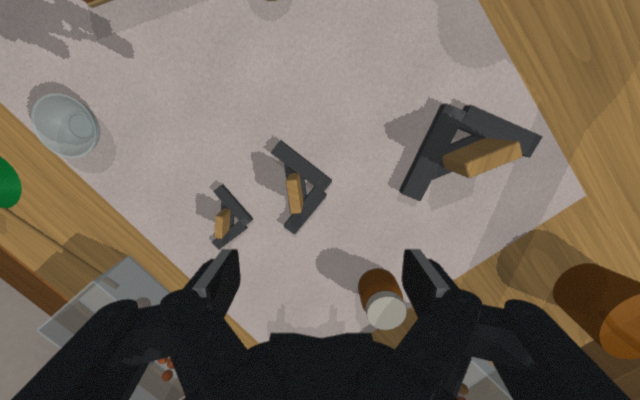

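View pics/w2.png

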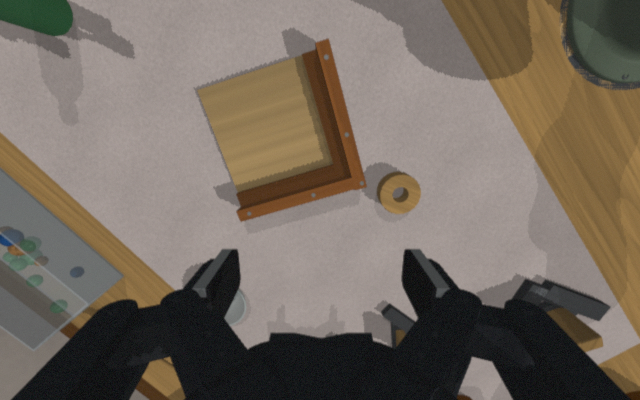

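Middle square in the wrist view: outer corner at (331,181), leg ends at (277,143) and (291,230). The small one is at (250,218) and the large one at (445,105)/(540,140). In the second picture the frame corner is at (349,172), its rails end at (325,42) and (240,213), and the spool is at (399,193). I'll take closer pictures of both.

```bash
python3 - <<'E'
from h import *
import pickle
y=np.radians(141); xt=np.array([-np.sin(y),np.cos(y),0])
def look(tgt,z,fn,names,o=.035):
    p=np.array([*tgt,z])-o*xt; movep(p,down(y)); sleep(.3); f=shot('wrist',fn); pickle.dump(f,open(fn+'.pkl','wb'))
    print(fn,get_state()['clock'])
    for n,zz in names:
        for d in tip_of('wrist',n)[:3]: print(n,d['score'],np.array(d['centre']),toz(f,d['centre'],zz))
    cv2.imwrite('pics/crop_'+fn,cv2.resize(f['img'][0:300,160:560,::-1],(800,600),interpolation=cv2.INTER_CUBIC))
look([.49,-.09],.17,'f3.png',[('frame_corner',.023),('rail_x',0)])
look([.56,.25],.14,'s3.png',[('square_grip',.042),('square_heel',0),('square',0)])
E
```

```text
f3.png 5.2917
frame_corner 0.87 [355.6 155.6] [ 0.4612 -0.0639  0.023 ]
s3.png 7.05
square_grip 0.88 [196.6 220.2] [0.6985 0.2167 0.042 ]
square_grip 0.81 [305.9 172.6] [0.5791 0.2497 0.042 ]
square_grip 0.73 [602.2 115.3] [0.3318 0.3814 0.042 ]
square_heel 0.94 [250.6 218. ] [0.672  0.2548 0.    ]
square_heel 0.78 [366.2 159.2] [0.5237 0.2853 0.    ]
square_heel 0.56 [532.2  30. ] [0.3209 0.286  0.    ]
square 0.97 [310.7 168.6] [0.5786 0.2543 0.    ]
square 0.94 [206.9 210.4] [0.7055 0.2153 0.    ]
square 0.76 [549.4 114. ] [0.343  0.3699 0.    ]
```

View pics/crop_f3.png

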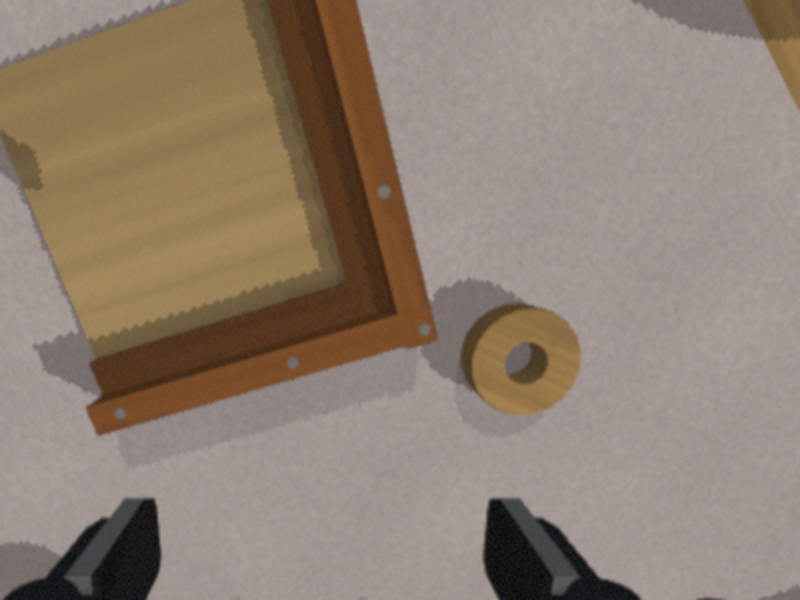

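View pics/crop_s3.png

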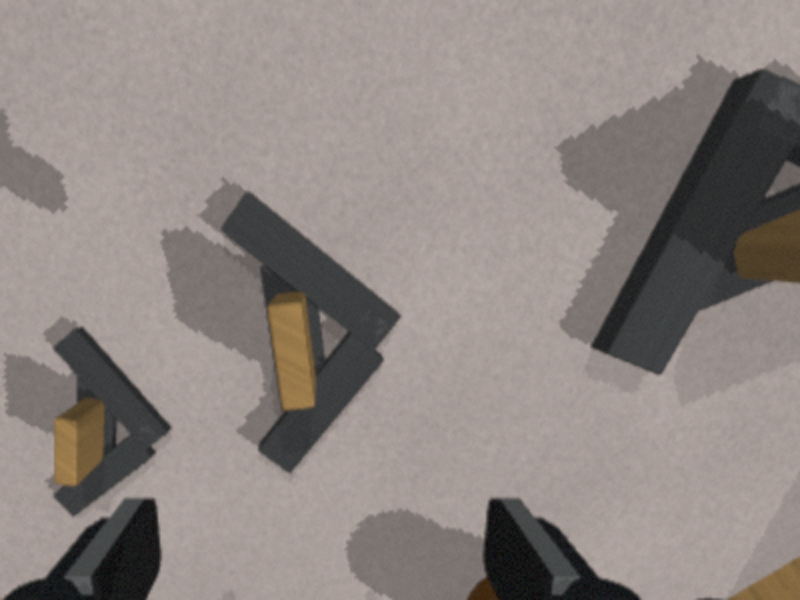

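I name them by crop pixels (full-image pixels from the 2x crop). Large: (690,230). Small: (105,430). Middle: outer corner (400,316), leg ends (247,193) and (290,470), handle (292,350). The middle one is the candidate, and I'll check its leg length against 110 mm in the fit. In the frame crop, the inner top corner is at (397,314), the rails run to (317,0) and (97,405), and the ledge's inner corner is at (345,281).

```bash
python3 - <<'E'
from h import *
import pickle
from scipy.optimize import least_squares as LS
full=lambda c:np.array(c)/2.+[160,0]
f=pickle.load(open('s3.png.pkl','rb'))
px=full([(247,193),(222,228),(290,470),(261,448),(400,316),(382,355)])
L=np.array([(65,-45),(65,-21),(-45,65),(-21,65),(-37,-45),(-45,-37)])/1000.
W=np.array([toz(f,p,.014)[:2] for p in px])
print('legA',np.linalg.norm(W[0]-W[4])*1e3+8,'legB',np.linalg.norm(W[2]-W[5])*1e3+8)
rot=lambda a:np.array([[np.cos(a),-np.sin(a)],[np.sin(a),np.cos(a)]])
r=LS(lambda v:(L@rot(v[2]).T+v[:2]-W).ravel(),[.575,.25,-1.45],loss='soft_l1',f_scale=.002)
print('square xy yaw',r.x,np.degrees(r.x[2]),'res mm',r.fun.reshape(-1,2)*1e3)
h=np.array([(-17.68+a,17.68+a) for a in(5.66,-5.66)]+[(17.68+a,-17.68+a) for a in(-5.66,5.66)])/1e3@rot(r.x[2]).T+r.x[:2]
print('handle top crop px',(proj(f,np.c_[h,[.062]*4])-[160,0])*2)
f=pickle.load(open('f3.png.pkl','rb'))
A=[toz(f,full(p),.049)[:2] for p in[(397,314),(317,0),(97,405)]]
B=[toz(f,full(p),.023)[:2] for p in[(345,281),(270,0),(90,362)]]
for P in(A,B):
    print(P,[np.degrees(np.arctan2(*(P[i]-P[0])[::-1])) for i in(1,2)],np.linalg.norm(P[2]-P[0]))
E
```

```text
legA 108.29956913241304 legB 92.91280208197462
square xy yaw [ 0.5796  0.2518 -1.3474] -77.20144998566256 res mm [[ -1.235   -0.9804]
 [  1.2183  -0.2062]
 [  1.7002   1.8532]
 [  2.8985  -0.6445]
 [ -1.0767   0.8009]
 [-15.3224  -0.4125]]
handle top crop px [[281.9358 411.4697]
 [315.7365 407.565 ]
 [301.9    300.5032]
 [266.1757 304.8711]]
[array([ 0.4602, -0.0654]), array([ 0.4035, -0.2016]), array([ 0.6189, -0.1296])] [np.float64(-112.598579726715), np.float64(-22.028893908189374)] 0.17121215741678952
[array([ 0.4712, -0.0938]), array([ 0.4159, -0.2234]), array([ 0.6166, -0.1516])] [np.float64(-113.13680088452644), np.float64(-21.697668081332168)] 0.1564404739687995
```

Leg A measures 108 mm and leg B 109 mm, once the notch is accounted for (the y leg starts at the x leg's inner side), so this is the middle square. I'll refit with that corner, grasp it and lift.

```bash
python3 - <<'E'
from h import *
import pickle
from scipy.optimize import least_squares as LS
f=pickle.load(open('s3.png.pkl','rb'))
px=np.array([(247,193),(222,228),(290,470),(261,448),(400,316),(382,355)])/2.+[160,0]
L=np.array([(65,-45),(65,-21),(-45,65),(-21,65),(-37,-45),(-45,-21)])/1000.
W=np.array([toz(f,p,.014)[:2] for p in px])
rot=lambda a:np.array([[np.cos(a),-np.sin(a)],[np.sin(a),np.cos(a)]])
r=LS(lambda v:(L@rot(v[2]).T+v[:2]-W).ravel(),[.575,.25,-1.45])
x,y,a=r.x; print(r.x,np.degrees(a),np.abs(r.fun).max())
h=np.array([(-17.68+a_,17.68+a_) for a_ in(5.66,-5.66)]+[(17.68+a_,-17.68+a_) for a_ in(-5.66,5.66)])/1e3@rot(a).T+r.x[:2]
print('handle',(proj(f,np.c_[h,[.062]*4])-[160,0])*2)
o=down(a+np.radians(225))
movep([x,y,.13],o); move_l([x,y,.023],.12,until_force=8)
print(get_state()['position'],get_state()['contact_force'])
grab(70); s=get_state();print(s['finger_gap'],s['grasp_force'],s['contact_force'],s['position'])
move_l([x,y,.16],.12); sleep(.3); s=get_state();print(s['finger_gap'],s['grasp_force'],s['contact_force'],s['position'],s['clock'])
f=shot('wrist','g4.png'); pickle.dump((f,s),open('g4.pkl','wb'))
for n in('square_heel','square_grip'):
  for d in tip_of('wrist',n)[:2]: print(n,d)
E
```

```text
[ 0.579   0.2512 -1.3392] -76.7306393456347 0.0022294152194815564
handle [[282.4808 409.7458]
 [316.2788 405.5672]
 [301.5383 298.3835]
 [265.8214 303.058 ]]
[0.5797 0.2515 0.0238] [1.0649 0.7199 0.4492]
0.15977658395613933 69.6470832824707 [-0.1415  0.3995  3.3038] [0.5792 0.2512 0.0234]
0.1604593616565499 68.8720428943634 [ 0.4651  0.3022 -2.7391] [0.5788 0.2511 0.1596] 10.7667
square_heel {'centre': [257.1, 222.3], 'score': 0.86}
square_heel {'centre': [406.2, 220.5], 'score': 0.73}
square_grip {'centre': [586.1, 175.6], 'score': 0.89}
square_grip {'centre': [213.7, 216.9], 'score': 0.74}
```

View pics/g4.png

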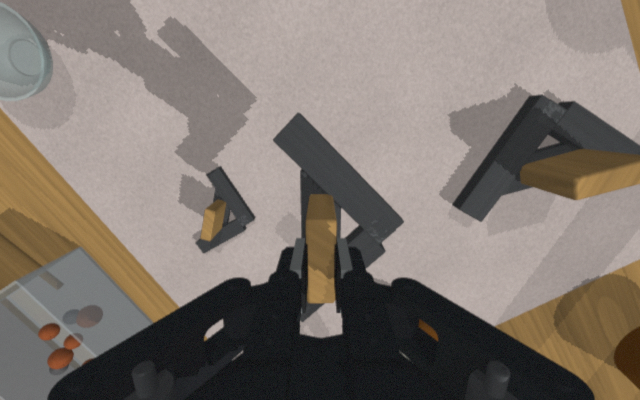

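The square is in the fingers at (320,250), with leg A's end at (297,113) and its corner at (402,221). The lift force of 2.7 N matches its mass. I'll measure its in-hand offset and yaw, then go above the corner.

```bash
cat > carry.py <<'E'
from h import *
import pickle
from scipy.optimize import least_squares as LS
f,s=pickle.load(open('g4.pkl','rb'))
rot=lambda a:np.array([[np.cos(a),-np.sin(a)],[np.sin(a),np.cos(a)]])
px=[(297,113),(274,139),(402,221)]; L=np.array([(65,-45),(65,-21),(-37,-45)])/1e3
z=s['position'][2]+.019-.028
W=np.array([toz(f,p,z)[:2] for p in px])
r=LS(lambda v:(L@rot(v[2]).T+v[:2]-W).ravel(),[.579,.251,-1.339])
M=R.from_rotvec(s['eef_rot']).as_matrix(); ty=np.arctan2(M[1,1],M[0,1])
off=M[:2,:2].T@(r.x[:2]-s['position'][:2])   # square origin in tool xy
dyaw=(r.x[2]-(ty-np.radians(225))+np.pi)%(2*np.pi)-np.pi
off[1]=0
print('sq',r.x,'off tool mm',off*1e3,'dyaw deg',np.degrees(dyaw),'res',r.fun*1e3)
E
python3 - <<'E'
from carry import *
E
```

```text
sq [ 0.5794  0.2512 -1.349 ] off tool mm [-0.3591  0.    ] dyaw deg -0.557179044486781 res [-0.95   -0.6305  1.5492 -0.8134 -0.5993  1.4439]
```

```bash
python3 - <<'E'
from h import *
import pickle
c=np.array([.4603,-.066]); a=np.radians(-112.4)
ux=np.array([np.cos(a),np.sin(a)]);uy=np.array([-np.sin(a),np.cos(a)])
o=down(a+np.radians(225)); d=.045+.010
p=c+d*(ux+uy)
movep([*p,.15],o); move_l([*p,.07],.12); sleep(.3)
f=shot('wrist','p5.png'); s=get_state(); pickle.dump((f,s),open('p5.pkl','wb'))
print(s['position'],s['contact_force'],s['clock'])
for d in tip_of('wrist','frame_corner')[:2]: print(d,toz(f,d['centre'],.023))
cv2.imwrite('pics/p5c.png',cv2.resize(f['img'][0:300,160:560,::-1],(800,600),interpolation=cv2.INTER_CUBIC))
E
```

```text
[ 0.4905 -0.1379  0.0705] [-0.2818 -0.2798 -3.2041] 13.5667
```

View pics/p5c.png

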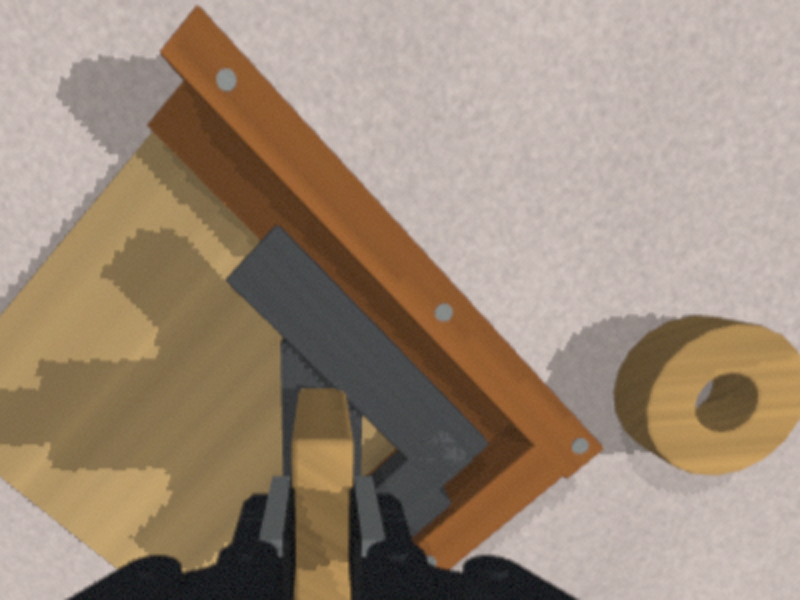

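The square sits parallel to the rails, its outer face running (277,226)-(487,440) and the rail edge (185,85)-(533,440), with about 10 mm of gap to both. I'll lower it onto the ledge under force guard and slide it into the corner.

```bash
python3 - <<'E'
from h import *
a=np.radians(-112.4)
ux=np.array([np.cos(a),np.sin(a),0]);uy=np.array([-np.sin(a),np.cos(a),0]); c=np.array([.4603,-.066,0])
def rep(t):
    s=get_state(); p=np.array(s['position'])-c; F=np.array(s['contact_force']); v=R.from_rotvec(s['eef_rot']).as_matrix()[:2,1]
    print(t,'loc mm',p@ux*1e3,p@uy*1e3,p[2]*1e3,'F',F@ux,F@uy,F[2],'Tq',s['wrist_torque'],'yaw',np.degrees(np.arctan2(v[1],v[0]))-225,s['clock'])
    return np.array(s['position'])
p=rep('start')
print(move_l([p[0],p[1],.040],.03,until_force=5)); p=rep('down')
q=p-.004*(ux+uy); print(move_l(q,.02,until_force=10)); p=rep('s1')
q=p-.012*(ux+uy); print(move_l(q,.02,until_force=12)); sleep(.3); p=rep('s2')
E
```

```text
start loc mm 55.02705112890849 55.2632646796283 70.34703248781162 F -0.2593116833197778 -0.40315244975257053 -3.457517832268623 Tq [ 0.0104 -0.0119 -0.0007] yaw -112.40235376406223 13.6167
True
down loc mm 55.10227514012918 54.92767611903264 46.340009070564626 F 0.5799645992491567 -0.36269063992970735 4.525023200267158 Tq [ 0.0131  0.0394 -0.0679] yaw -112.40683415002249 14.3667
False
s1 loc mm 50.789689692324266 50.858385445913115 46.34868745614868 F -0.3512710840216087 -0.7136085406917152 1.3927906403127495 Tq [ 0.0346 -0.0607 -0.0491] yaw -112.38475947109075 14.7583
True
s2 loc mm 45.28814805647258 45.33252975227584 46.761950515411236 F 0.5665747145217894 1.4634191846495377 -1.6194700684259977 Tq [-0.2268 -0.1004  0.0562] yaw -112.47506019010066 15.6833
```

```bash
cat > push.py <<'E'
from h import *
a=np.radians(-112.4)
ux=np.array([np.cos(a),np.sin(a),0]);uy=np.array([-np.sin(a),np.cos(a),0]); c=np.array([.4603,-.066,0])
def st():
    s=get_state(); p=np.array(s['position'])-c; F=np.array(s['contact_force']); v=R.from_rotvec(s['eef_rot']).as_matrix()[:2,1]
    return p@ux*1e3,p@uy*1e3,p[2]*1e3,F@ux,F@uy,F[2],s['wrist_torque'][2],np.degrees(np.arctan2(v[1],v[0]))-225,s['grasp_force'],s['clock']
def goto(lx,ly,z,**k):
    r=move_l(c+(lx*ux+ly*uy)/1e3+[0,0,z/1e3],.02,**k); sleep(.25); print(np.array([lx,ly,z]),r,np.array(st())); return st()
E
python3 - <<'E'
from push import *
goto(45,45,45.8)
t=45
while t>42:
    t-=.5; s=goto(t,t,45.8)
    if max(s[3],s[4])>12: break
E
```

```text
[45.  45.  45.8] False [  45.6675   45.4447   46.4395    2.8674    0.4536    5.6719    0.1205
 -112.5055   70.1907   16.1833]
[44.5 44.5 45.8] False [  45.5077   45.4435   46.5859    5.1154   -0.261     6.2176    0.0869
 -112.5177   70.1316   16.6833]
[44.  44.  45.8] False [  45.355    45.4108   46.7019    4.9383    1.6729    5.0848    0.0977
 -112.5263   70.0609   17.1833]
[43.5 43.5 45.8] False [  45.2609   45.3721   46.7757    5.865     2.636     4.9342    0.0831
 -112.5375   70.0233   17.6833]
[43.  43.  45.8] False [  45.184    45.3257   46.8768    5.9921    3.0163    4.7716    0.104
 -112.5474   69.9611   18.1833]
[42.5 42.5 45.8] False [  45.121    45.3045   46.9629    8.2697    3.3003    3.8743    0.15
 -112.5615   69.8868   18.6833]
[42.  42.  45.8] False [  45.0461   45.3005   47.0583    9.1169    4.9245    3.7796    0.1941
 -112.573    69.8044   19.1833]
```

```bash
python3 - <<'E'
from push import *
M=lambda:R.from_rotvec(get_state()['eef_rot']).as_matrix()
print(M()[:,2])
for l,z in((42,43),(41,41),(40,40),(39,39),(38,38)):
    s=goto(l,l,z)
    if max(s[3],s[4])>18: break
print(M()[:,2],M()[:,2]@ux*57.3,M()[:,2]@uy*57.3)
f=shot('wrist','e6.png')
cv2.imwrite('pics/e6c.png',cv2.resize(f['img'][0:300,160:560,::-1],(800,600),interpolation=cv2.INTER_CUBIC))
E
```

```text
[ 0.0021 -0.016  -0.9999]
[42 42 43] False [  45.7563   45.583    46.3514   11.8325    0.1528   23.8002    0.1664
 -112.5973   72.4446   19.725 ]
[41 41 41] False [  45.8829   45.7233   46.2278   14.733    -4.613    39.8357    0.1524
 -112.6257   74.5233   20.25  ]
[40 40 40] False [  45.9411   45.9884   45.9951   17.8075   -4.9117   42.8408   -0.1829
 -112.7081   75.4478   20.75  ]
[39 39 39] False [  45.963    46.0367   45.9853   20.5907   -5.0414   49.506    -0.2396
 -112.7378   76.3656   21.25  ]
[ 0.0062 -0.0274 -0.9996] 1.3126165262109535 0.9283627555944332
```

View pics/e6c.png

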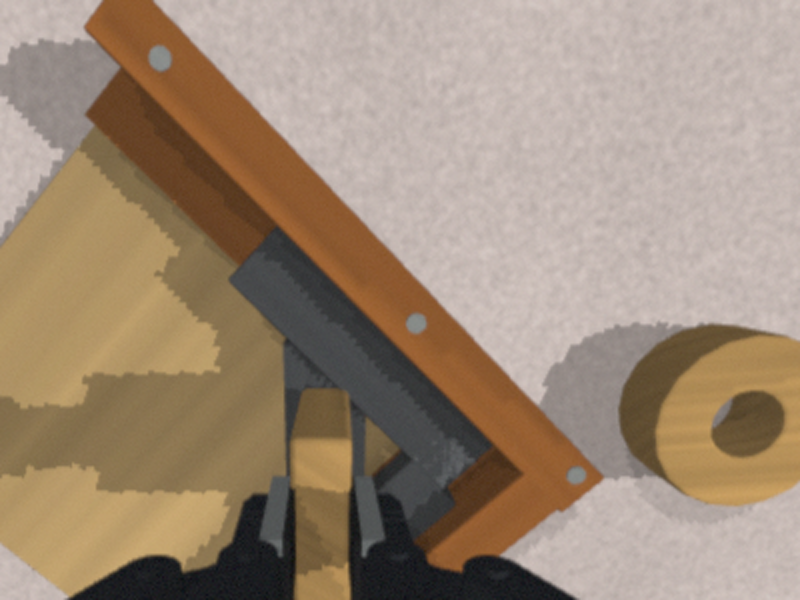

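The square is in the corner, with its leg occluded by the rail_x top edge at (275,230)-(500,445). But the downward push is too high at 49 N, friction is holding off the y contact, and the tool has leaned by 1.5°. I'll ease off and press with feedback on force and lean.

```bash
cat >> push.py <<'E'
def tilt():
    z=R.from_rotvec(get_state()['eef_rot']).as_matrix()[:,2]; return z@ux,z@uy
def cmd(lx,ly,z,tx,ty,yaw):
    Z=tx*ux+ty*uy+np.array([0,0,-1.]);Z/=np.linalg.norm(Z)
    y=np.array([np.cos(yaw),np.sin(yaw),0]);y-=Z*(Z@y);y/=np.linalg.norm(y)
    move_l(c+(lx*ux+ly*uy)/1e3+[0,0,z/1e3],.02,rot=R.from_matrix(np.c_[np.cross(y,Z),y,Z]).as_rotvec()); sleep(.2)
def servo(u,Fx,Fy,Fz,n):
    for i in range(n):
        cmd(*u); s=st(); t=tilt(); print(np.array(u[:3]),'cmdtilt',np.degrees(u[3:5]),'|',np.array(s[:8]),'tilt',np.degrees(t),s[-1])
        if max(abs(s[3]),abs(s[4]),s[5])>45: break
        u[0]-=np.clip((Fx-s[3])*.12,-1,1);u[1]-=np.clip((Fy-s[4])*.12,-1,1);u[2]-=np.clip((Fz-s[5])*.06,-.4,.4)
        u[3]-=.5*t[0];u[4]-=.5*t[1]
    np.save('u.npy',u); return u
E
python3 - <<'E'
from push import *
y=a+np.radians(225)
cmd(46.5,46.5,46.3,0,0,y);print(np.array(st()),np.degrees(tilt()))
servo([45,45,46,0,0,y],10,10,5,10)
E
```

```text
[  45.9813   46.1091   46.3719   -0.062    -2.0239    6.285    -0.1602
 -112.3797   70.8928   22.2917] [-0.0302 -0.0342]
[45 45 46] cmdtilt [0. 0.] | [  45.5441   45.6974   46.1657    4.6609    2.5486    4.1346   -0.1262
 -112.4199] tilt [0.0661 0.0635] 22.75
[44.3593 44.1058 45.9481] cmdtilt [-0.0331 -0.0317] | [  45.3866   45.4787   46.146     5.1946    3.8598    2.7519   -0.2144
 -112.4484] tilt [0.0884 0.095 ] 23.2
[43.7827 43.369  45.8132] cmdtilt [-0.0772 -0.0792] | [  45.3832   45.4668   46.1591    8.1292    4.6422    1.6475   -0.193
 -112.462 ] tilt [0.1134 0.1183] 23.65
[43.5582 42.7261 45.612 ] cmdtilt [-0.1339 -0.1384] | [  45.3738   45.4808   46.1625    8.437     6.3588    1.9182   -0.1872
 -112.4682] tilt [0.0819 0.1243] 24.1
[43.3706 42.2891 45.4271] cmdtilt [-0.1749 -0.2006] | [  45.3276   45.4589   46.1557    8.8717    5.939     1.7586   -0.1756
 -112.4732] tilt [0.0587 0.1054] 24.55
[43.2352 41.8018 45.2326] cmdtilt [-0.2042 -0.2532] | [  45.3019   45.4709   46.1568    8.5487    6.7869    3.324    -0.1675
 -112.4773] tilt [0.0438 0.1026] 25.0
[43.0611 41.4162 45.1321] cmdtilt [-0.2261 -0.3045] | [  45.3206   45.4274   46.1387    9.7419    6.0941    2.711    -0.1416
 -112.4836] tilt [0.044  0.0859] 25.45
[43.0301 40.9475 44.9947] cmdtilt [-0.2481 -0.3475] | [  45.3148   45.4453   46.1485    8.8374    8.0004    2.2502   -0.2008
 -112.4842] tilt [0.0236 0.0911] 25.9
[42.8906 40.7076 44.8298] cmdtilt [-0.2599 -0.393 ] | [  45.292    45.4188   46.129     8.9985    7.5846    4.1493   -0.1226
 -112.4853] tilt [0.0282 0.0683] 26.35
[42.7704 40.4177 44.7787] cmdtilt [-0.274  -0.4272] | [  45.2989   45.4286   46.1459    9.896     8.816     3.9612   -0.1585
 -112.4905] tilt [0.0277 0.0638] 26.8
```

It now sits flat, with firm reactions from both rails and the position no longer moving. I'll increase the press and check the yaw fit with a picture.

```bash
python3 - <<'E'
from push import *
import pickle
servo(list(np.load('u.npy')),20,20,6,12)
f=shot('wrist','e7.png'); s=get_state(); pickle.dump((f,s),open('e7.pkl','wb'))
print(np.array(proj(f,[c+(x*ux+y*uy)+[0,0,z] for x,y,z in[(0,0,.049),(.11,0,.037),(.11,.024,.037),(0,.024,.037)]])-[160,0])*2)
cv2.imwrite('pics/e7c.png',cv2.resize(f['img'][0:300,160:560,::-1],(800,600),interpolation=cv2.INTER_CUBIC))
E
```

```text
[42.7579 40.2757 44.7164] cmdtilt [-0.2878 -0.4591] | [  45.2881   45.4436   46.149    10.0995    8.41      3.7042   -0.1904
 -112.494 ] tilt [0.0133 0.0479] 27.25
[41.7579 39.2757 44.5786] cmdtilt [-0.2945 -0.4831] | [  45.2822   45.4238   46.1643   12.1171   10.5961    2.9363   -0.0873
 -112.5234] tilt [0.1318 0.1161] 27.7
[40.812  38.2757 44.3948] cmdtilt [-0.3604 -0.5411] | [  45.2912   45.3763   46.1648   14.4651   12.5545    1.4704   -0.0965
 -112.5507] tilt [0.1793 0.1477] 28.15
[40.1478 37.3822 44.123 ] cmdtilt [-0.45  -0.615] | [  45.2036   45.3585   46.1841   16.5703   12.6148    1.4582   -0.1108
 -112.5648] tilt [0.1649 0.1614] 28.6
[39.7362 36.496  43.8505] cmdtilt [-0.5325 -0.6957] | [  45.2027   45.3616   46.1548   17.8994   14.1206    2.0115   -0.0969
 -112.5807] tilt [0.1312 0.1679] 29.05
[39.4842 35.7904 43.6112] cmdtilt [-0.5981 -0.7796] | [  45.1753   45.3497   46.1596   18.873    14.9641    2.7043   -0.1366
 -112.5863] tilt [0.0933 0.1547] 29.5
[39.3489 35.1861 43.4135] cmdtilt [-0.6447 -0.857 ] | [  45.1445   45.377    46.1944   18.8902   15.6081    1.7307   -0.1
[... 241 characters left out ...]
.6975 -0.9909] | [  45.1396   45.3274   46.1691   18.5929   16.7497    4.4268   -0.102
 -112.5993] tilt [0.0464 0.098 ] 30.85
[38.8372 33.8721 42.9217] cmdtilt [-0.7206 -1.0399] | [  45.1396   45.3147   46.1674   19.8524   16.9581    3.8623   -0.0641
 -112.6027] tilt [0.044  0.0862] 31.3
[38.8195 33.5071 42.7934] cmdtilt [-0.7426 -1.083 ] | [  45.1236   45.3174   46.18     20.1603   17.1105    3.3184   -0.0615
 -112.6065] tilt [0.0214 0.0817] 31.75
[38.8387 33.1604 42.6325] cmdtilt [-0.7533 -1.1238] | [  45.1186   45.2864   46.1675   19.4534   18.5411    4.4111   -0.0892
 -112.6027] tilt [0.0077 0.0751] 32.2
[[516.32   470.5394]
 [274.6699 221.9436]
 [222.4984 278.6059]
 [452.6628 501.1089]]
```

View pics/e7c.png

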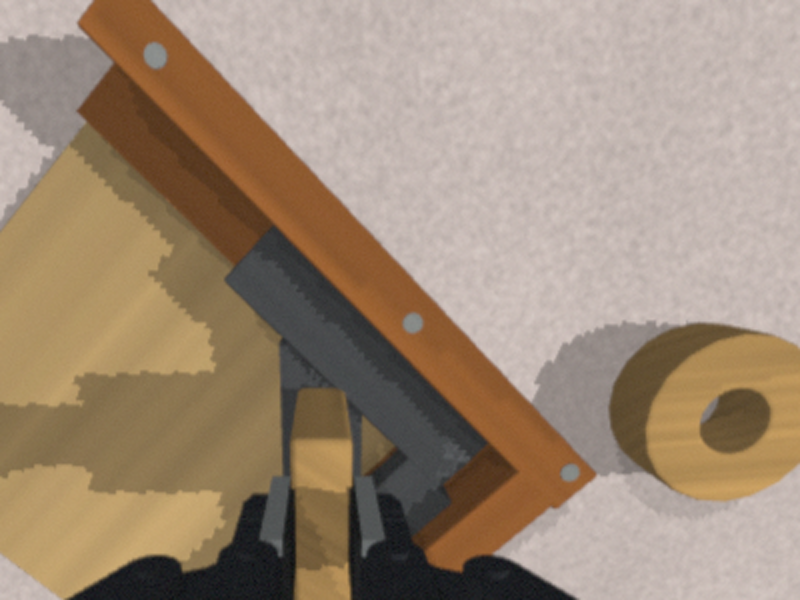

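The picture agrees with the home pose: the leg end is at (226,280) against a predicted (222,279), and the notch at (448,493) against (453,501). Both rails push back with about 19 N, the square is flat, and the spool is untouched. I'm handing in.

```bash
python3 -c "
from push import *
print(np.array(st()));print(sign_off())"
```

```text
[  45.1351   45.3019   46.1655   19.88     18.1622    5.1828   -0.0818
 -112.6059   70.6596   32.25  ]
the job is handed in; nothing more can be done
None
```

The job is handed in at 32 s: the middle-sized square sits flat on the ledge, still gripped at about 70 N and pressed at about 18–20 N against each rail, with its pose matching the home position to about 2 mm in the last picture; the dish, spool, jar and bottle were not touched.

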